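# Weigh the cast bracket

## Robot

A 6-joint arm with a two-finger parallel gripper is mounted at the origin on a cart in front of the work surface, level with it; the furniture and walls round the work are solid. World frame = base frame: x ahead of the robot, y to its left, z up, the work surface at z = 0. Lengths are in mm, angles in rad, forces in N, time in s.
With the tool pointing down it reaches from about 350 to 975 mm from the base axis. Payload 4.9 kg.
Tool frame: the origin (TCP) lies at the very end of the fingers, on their centre line; the grasp point (between the pads) lies 19 mm behind it; z points along the fingers, y is the direction in which the jaws open and shut (so a half turn about z gives the same grasp; the last joint's range is limited). The gripper opens to 85 mm and grips with 20 to 120 N. Pads are 22 mm wide; open, the fingers measure 114 mm over their backs; the gripper's body (76 mm by 85 mm) begins 54 mm behind the grasp point. The pads swing forward as they close: fully open they stand 13 mm farther back than shut.
Start: joints at [1.103, 0.053, 1.613, -0, 1.476, -0.119], TCP at [213.595, 587.349, 231.304] pointing down, gripper open.
Joint ranges: [-3.01, 3.01], [-1.01, 2.22], [0.06, 2.58], [-1.02, 4.17], [0.09, 2.62], [-3.14, 3.14]. Speed limits (rad/s): [2.57, 2.57, 3.14, 3.14, 3.14, 3.14].

## Interface

Orientations are given as [roll, pitch, yaw] about the fixed x, y, z axes, in that order (R = Rz(yaw) Ry(pitch) Rx(roll)).
In Python, from cell import sense, get_image, camera_params, finish_job gives the robot as it stands. The module is installed in compiled form; this text tells all that it offers.
- The arm moves only by the shell command python3 -m handwheel 'ROWS' [OPENING]. ROWS is a JSON object of lists of equal length, an entry for each row: "translation": the shift along the tool's x, y, z in mm, a list of three; "turn": the turn about the tool's z in rad. In form: {"translation": [[tx, ty, tz], ...], "turn": [turn, ...]}. A call has 1 to 8 rows; each row shifts and turns the commanded pose from where the row before left it, along the tool's axes as they then stand; what a row does not reach is not made up. A row lasts 1/10 s, in which the tool goes at most 50 mm and 8.59 degrees, less where a joint would pass 70% of its speed; a pose out of reach is approached as far as the arm can. A call with a gripper value outside its range is refused whole. OPENING is the finger opening in mm, from 0 to 85.4, set as the call begins (- or left out, the last holds). The fingers move at their own pace and stop on an object; the grip force is fixed at half the most. Time passes only in rows, so rows that do not move let the fingers close. It gives the time, the measured TCP pose, the force and the opening at its end, in the units of the state.
- sense(): the state, without advancing time (a new reading comes with each control period).
- get_image(name): name is "scene" or "side" or "wrist"; returns the picture (384x512x3 uint8, red, green, blue); there is no depth.
- camera_params(name): a dict with "mtx" (3x3 intrinsics, pixels), "cam_to_world" (4x4, takes a point from camera to world coordinates); the wrist camera has in their place "hand_eye" (4x4, takes a point from camera to tool coordinates, whose origin is the TCP and whose axes are the flange's). Camera axes: x right, y down, z forward; pixel columns grow to the right and rows downward; lengths in mm; the calibration is good to about 2 mm. A picture is of the moment at which its call begins: read the wrist's pose just before it. camera_params takes no time and is no camera call.
- finish_job(): hands the job in, once; it reports no verdict.
The state is a dict: "clock": time; "joint_positions": joint angles; "dq": joint speeds; "effort": joint torques, N m; "eef_pos": TCP position; "orientation": TCP orientation; "force": force on the tool from outside, world axes, zero at the start; "wrist_torque": the same for the moment, N m; "grip_width": opening from 0.0 (shut) to 1.0 (fully open).
Only numpy, scipy, OpenCV 4.12 (cv2) and the standard library are available. Lean on these libraries where they do the work, as an engineer would, in place of code of your own. Each camera call takes 0.05 s, during which the arm holds its last target.

## Task

Lift the white cast bracket (the one with the rectangular foot and the flat rib) straight out of its open aluminium mould and set it down, not dropped, foot down in the middle of the round weighing pan of the empty balance on the left, then let go. Leave the round casting lying in the other mould.

Things in the scene. Friction and masses are not known exactly. Their poses are not given: they have to be found in the camera images.
- bracket: Casting to weigh: white plastic, about 120 g. Foot 72 (x) x 44 (y) x 14 (z) mm with a bolt hole near each end; on its middle an upright flat rib 36 (x) x 14 (y) mm, rising to 50 mm above the underside. Origin: centre of the underside; z up, x along foot and rib. It lies loose in its mould, foot top 2 mm above the mould's face, rib free above; grasp the rib's 14 mm thickness (+y and -y faces).
- bracket_mould: Open aluminium mould half, fixed: block 110 (x) x 90 (y) x 28 (z) mm; rectangular cavity in its top 75 x 47 mm, 12 mm deep (1.5 mm play round the foot), straight walls. At two corners 8 mm pins stand 7 mm above the face. Origin: centre of the underside, on the worktop; z up, x along the cavity. The other mould is alike but with a round cavity; they may have changed places.
- round_flange: The other casting, to be left in its mould: white plastic disc 52 mm across and 14 mm thick with a round boss 22 mm across that rises to 50 mm. Origin: centre of the disc's underside; z up.
- pan (a point): Centre of the top face of the balance's weighing pan, 42 mm above the worktop; the pan is round, flat, rigid, about 130 mm across. The balance, left of the moulds, is a low flat instrument 235 (x) x 165 (y) mm, fixed, keys and display at its -x end toward the robot, the raised pan toward its +x end. z up, x along the balance away from the keys.

How it is judged:
By the outcome, as a careful person would: the job done as asked, in the order asked, and still so for the second after the job is handed in, with the robot touching nothing.
It also fails if it takes over 42 s, if anything falls off the work surface, if the arm or the gripper's body presses on something with over 40 N, if the wrist force passes 120 N, or if a joint passes its speed limit or range.

## Working session

There is one attempt and no reset: what is moved stays moved. The work goes in short steps, Python scripts to look and compute and a shell command to move; the robot and the scene stay as the last step left them, time stands still between calls to the robot, and variables do not carry over. Pictures are saved under pics/ and viewed, and the job is handed in when it is done.

```bash
mkdir -p pics; cat > h.py <<'E'
import numpy as np, cv2
from cell import sense,get_image,camera_params,finish_job
def snap(n,f):
    s=sense(); im=get_image(n); cv2.imwrite('pics/'+f+'.png',cv2.cvtColor(im,cv2.COLOR_RGB2BGR)); return s,im
E
python3 - <<'E'
from h import *
np.set_printoptions(suppress=True,precision=3)
for n in ["scene","side","wrist"]:
    s,im=snap(n,n+"0"); print(n,camera_params(n))
print(s)
E
```

```text
scene {'mtx': array([[385.109,   0.   , 250.771],
       [  0.   , 385.109, 194.087],
       [  0.   ,   0.   ,   1.   ]]), 'cam_to_world': array([[   0.492,   -0.506,    0.708,  -86.759],
       [  -0.87 ,   -0.262,    0.417, -341.761],
       [  -0.025,   -0.822,   -0.57 ,  556.4  ],
       [   0.   ,    0.   ,    0.   ,    1.   ]])}
side {'mtx': array([[351.617,   0.   , 254.934],
       [  0.   , 351.617, 190.218],
       [  0.   ,   0.   ,   1.   ]]), 'cam_to_world': array([[ -1.   ,   0.004,  -0.013, 533.401],
       [  0.012,   0.684,  -0.729, 626.479],
       [  0.006,  -0.73 ,  -0.684, 629.779],
       [  0.   ,   0.   ,   0.   ,   1.   ]])}
wrist {'mtx': array([[287.228,   0.   , 251.271],
       [  0.   , 287.228, 191.997],
       [  0.   ,   0.   ,   1.   ]]), 'hand_eye': array([[  -0.001,   -0.958,   -0.288,   72.922],
       [   1.   ,   -0.   ,   -0.001,   -0.57 ],
       [   0.001,   -0.288,    0.958, -142.294],
       [   0.   ,    0.   ,    0.   ,    1.   ]])}
{'clock': 0.1, 'joint_positions': array([ 1.103,  0.053,  1.614,  0.   ,  1.476, -0.119]), 'dq': array([ 0.001, -0.003, -0.002,  0.001,  0.002, -0.001]), 'effort': array([  0.001, -39.49 , -37.136,  -0.   ,   0.004,   0.   ]), 'eef_pos': array([213.36 , 586.848, 230.18 ]), 'orientation': array([-3.14 , -0.   ,  2.793]), 'force': array([ 0.831, -0.462, -0.614]), 'wrist_torque': array([-0.035,  0.009, -0.043]), 'grip_width': 1.002377297055327}
```

View pics/scene0.png

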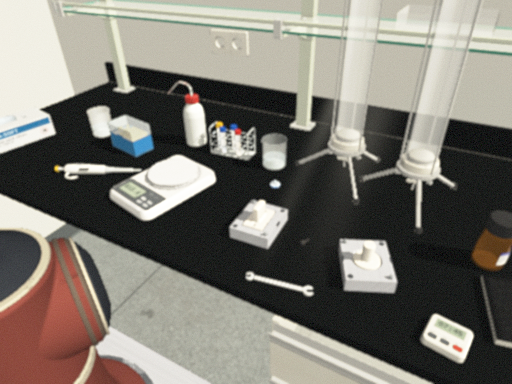

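View pics/side0.png

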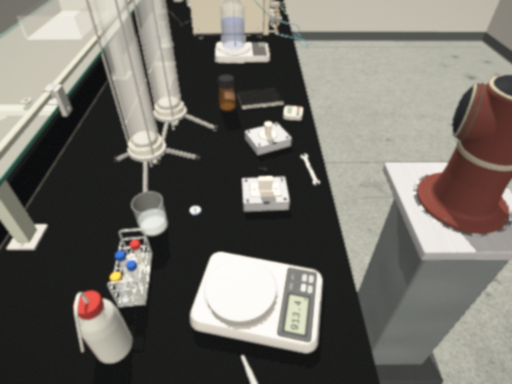

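View pics/wrist0.png

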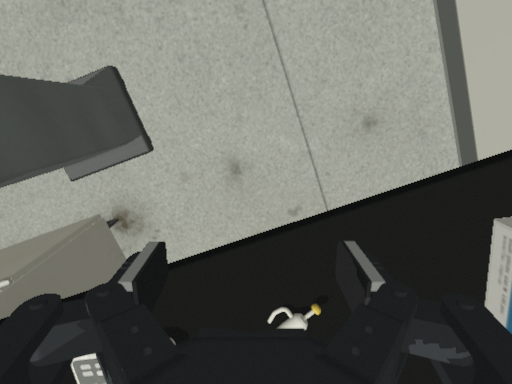

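The scene camera shows the bracket mould at about (259,223), the round flange at (367,265) and the empty balance pan at (174,172). The side camera has the bracket at (265,190) and the pan at (241,292). I'll enlarge these areas to measure them.

```bash
cat >> h.py <<'E'
def ray(n,uv,z):
    p=camera_params(n);K=p['mtx'];T=p['cam_to_world']
    d=T[:3,:3]@np.linalg.solve(K,[uv[0],uv[1],1]);o=T[:3,3]
    return o+d*(z-o[2])/d[2]
def wray(s,uv,z):
    from scipy.spatial.transform import Rotation as R
    p=camera_params('wrist');K=p['mtx'];H=p['hand_eye'];M=np.eye(4)
    M[:3,:3]=R.from_euler('xyz',s['orientation']).as_matrix();M[:3,3]=s['eef_pos'];T=M@H
    d=T[:3,:3]@np.linalg.solve(K,[uv[0],uv[1],1]);o=T[:3,3]
    return o+d*(z-o[2])/d[2]
E
python3 - <<'E'
from h import *
a=cv2.imread('pics/scene0.png')[190:255,220:300]; b=cv2.imread('pics/side0.png')[165:220,230:300]
cv2.imwrite('pics/c1.png',np.hstack([cv2.resize(a,(400,325),interpolation=2),cv2.resize(b,(400,325),interpolation=2)]))
# pan ellipse side
im=cv2.imread('pics/side0.png'); c=im[245:355,185:330]; cv2.imwrite('pics/c2.png',cv2.resize(c,None,fx=5,fy=5,interpolation=2))
print(ray('side',(241,291),42),ray('scene',(174,172),42),ray('side',(266,186),50),ray('scene',(260,212),50))
E
```

```text
[551.91833466 275.16604858  42.        ] [548.78060356 259.95761837  42.        ] [495.52955264  -6.82116246  50.        ] [493.08432813 -22.36812444  50.        ]
```

View pics/c1.png

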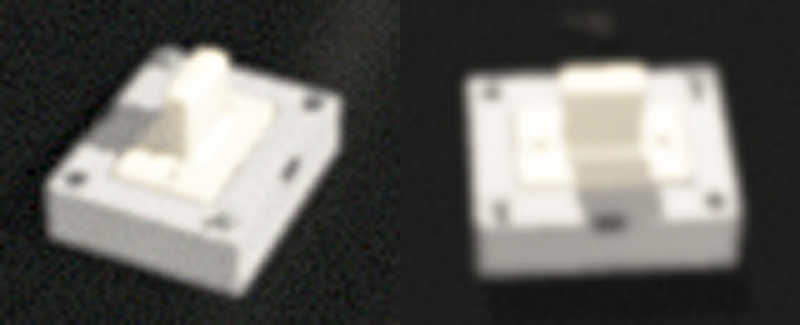

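View pics/c2.png

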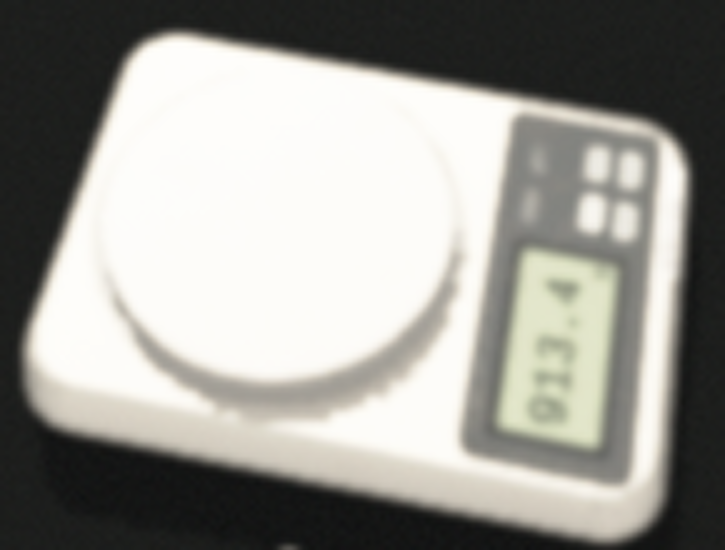

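```bash
python3 - <<'E'
from h import *
np.set_printoptions(suppress=True,precision=1)
S=lambda x,y:(230+x*70/400,165+y*55/325)
C=lambda x,y:(220+x/5,190+y/5)
print('side mould');P=[ray('side',S(*q),28) for q in [(65,70),(318,66),(343,217),(75,228)]]
for p in P: print(p)
print(np.mean(P,0),[np.linalg.norm(P[i]-P[i-1]) for i in range(4)])
P=[ray('scene',C(*q),28) for q in [(160,48),(342,98),(238,245),(47,188)]]
print('scene mould')
for p in P: print(p)
print(np.mean(P,0),[np.linalg.norm(P[i]-P[i-1]) for i in range(4)])
print('rib top'); P=[ray('side',S(*q),66) for q in [(160,66),(245,66),(243,90),(158,90)]]
for p in P: print(p)
print(np.mean(P,0))
print('rib scene',[ray('scene',C(*q),66) for q in [(215,50),(183,95)]])
print('pan')
for q in [(100,220),(462,220),(270,383),(292,68)]: print(ray('side',(185+q[0]/5,245+q[1]/5),42))
E
```

```text
side mould
[557.1 -66.5  28. ]
[441.4 -68.7  28. ]
[437.9  25.8  28. ]
[551.3  31.5  28. ]
[496.9 -19.5  28. ] [np.float64(98.17119423835061), np.float64(115.75714154397161), np.float64(94.52646109447598), np.float64(113.53064158223245)]
scene mould
[551.9  31.1  28. ]
[556.  -61.3  28. ]
[445.1 -65.7  28. ]
[439.5  23.5  28. ]
[498.1 -18.1  28. ] [np.float64(112.66029079041044), np.float64(92.46956048446431), np.float64(110.96568931134412), np.float64(89.46509842020825)]
rib top
[514.9 -25.1  66. ]
[478.5 -24.9  66. ]
[480.1  -9.9  66. ]
[516.1 -10.1  66. ]
[497.4 -17.5  66. ]
rib scene [array([515.7, -17.8,  66. ]), array([480.6, -21.1,  66. ])]
pan
[619.6 270.4  42. ]
[483.5 271.5  42. ]
[554.4 335.   42. ]
[548.3 201.8  42. ]
```

```bash
python3 -m handwheel '{"translation":[[0,0,0],[0,0,0],[0,0,0],[-32,-33,0],[-32,-33,0],[-32,-33,0],[-32,-33,0],[-32,-33,0]],"turn":[-0.131,-0.131,-0.131,0,0,0,0,0]}' 85
python3 -m handwheel '{"translation":[[-32,-33,0],[-32,-33,0],[-32,-33,0],[-32,-33,0],[-32,-33,0],[0,0,0]],"turn":[0,0,0,0,0,0]}'
python3 - <<'E'
from h import *
s,im=snap('wrist','w1'); print(s['eef_pos'],s['orientation'],s['joint_positions'],s['force'])
E
```

```text
clock: 0.95
eef_pos: [381.6, 428.1, 231.0]
orientation: [-3.141, -0.0, -3.097]
force: [0.4, -0.4, 0.2]
grip_width: 0.996
clock: 1.55
eef_pos: [550.8, 267.9, 230.7]
orientation: [-3.14, 0.0, -3.103]
force: [-0.5, 1.5, -0.7]
grip_width: 0.992
[550.829975   267.88399217 230.72807798] [-3.14000247e+00  2.97853331e-04 -3.10341105e+00] [ 3.31951533e-01  2.40981530e-02  1.64324782e+00 -1.61579997e-03
  1.47442217e+00 -1.27687054e+00] [-0.50085904  1.48240337 -0.7345224 ]
```

View pics/w1.png

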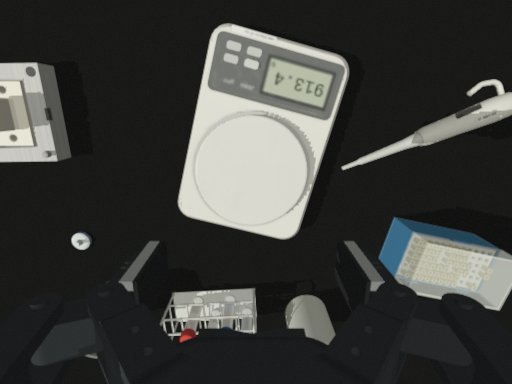

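The wrist view shows the pan with its centre near (251,168), and the bracket mould at the left edge, around (30,115).

```bash
python3 - <<'E'
from h import *
from scipy.spatial.transform import Rotation as R
np.set_printoptions(suppress=True,precision=1)
s={'eef_pos':np.array([550.8,267.9,230.7]),'orientation':np.array([-3.14,0,-3.103])}
im=cv2.imread('pics/w1.png')
for q in [(252,168),(194,165),(309,172),(252,111),(250,226)]: print(wray(s,q,42))
p=camera_params('scene')
cv2.imwrite('pics/c3.png',cv2.resize(im[95:245,175:325],None,fx=4,fy=4,interpolation=2))
E
python3 -m handwheel '{"translation":[[10,-41,0],[10,-41,0],[10,-41,0],[10,-41,0],[10,-41,0],[10,-41,0],[6,-41,0],[0,0,0]],"turn":[0,0,0,0,0,0,0,0]}' 85
python3 - <<'E'
from h import *
s,im=snap('wrist','w2'); print(s['eef_pos'],s['orientation'],s['joint_positions'],s['force'])
E
```

```text
[547.6 267.4  42. ]
[546.6 199.4  42. ]
[549.8 334.7  42. ]
[483.2 264.9  42. ]
[621.3 267.8  42. ]
clock: 2.4
eef_pos: [493.7, -20.3, 231.2]
orientation: [-3.141, -0.0, -3.102]
force: [0.8, 0.3, -0.3]
grip_width: 0.993
[493.73398387 -20.27639799 231.19036948] [-3.14061458e+00 -1.33439986e-04 -3.10159163e+00] [-1.91209109e-01 -2.68399837e-01  1.90972697e+00 -9.85077235e-04
  1.50017132e+00 -1.80193706e+00] [ 0.75560987  0.26647634 -0.33818487]
```

View pics/c3.png

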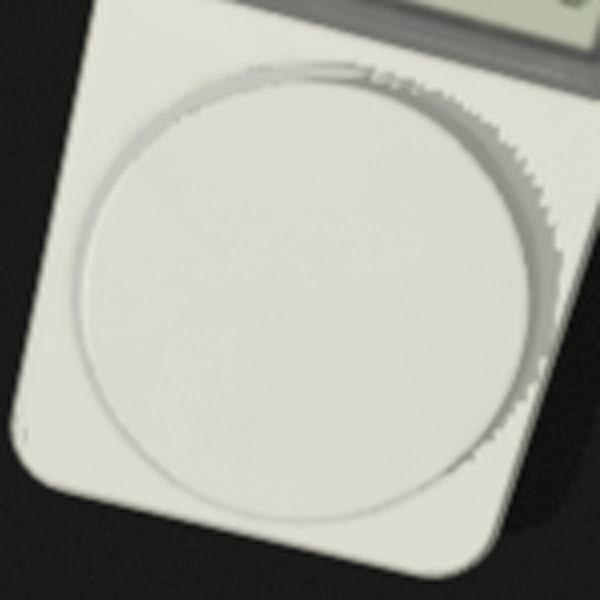

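View pics/w2.png

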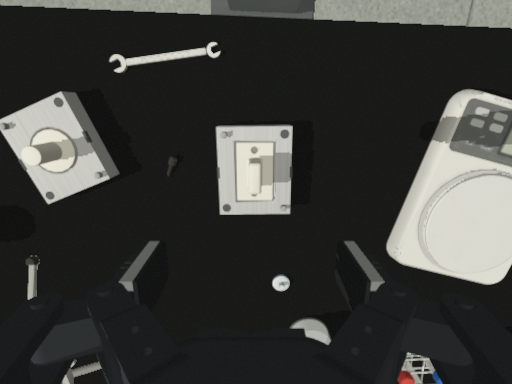

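Corrected pan top centre in that view is (251,170), which gives about (550,268) and agrees with the side view to within 3 mm. In this view the bracket lies at (254,172), with its rib standing free, and the round flange is at (50,150).

```bash
python3 - <<'E'
from h import *
im=cv2.imread('pics/w2.png')
cv2.imwrite('pics/c4.png',cv2.resize(im[115:225,205:305],None,fx=5.4,fy=5.4,interpolation=2))
E
```

```text
(no output)
```

View pics/c4.png

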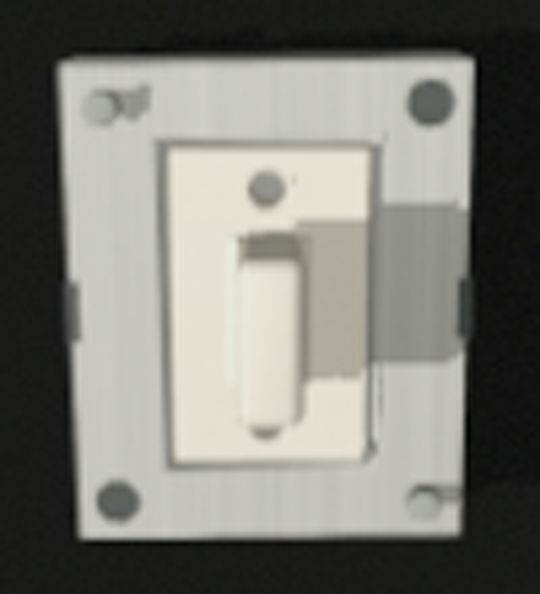

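```bash
python3 - <<'E'
from h import *
np.set_printoptions(suppress=True,precision=1)
s={'eef_pos':np.array([493.7,-20.3,231.2]),'orientation':np.array([-3.1406,0,-3.1016])}
Q=lambda x,y:(205+(x-2.2)/5.4,115+(y-2.2)/5.4)
for nm,z,q in [('foot',30,[(163,145),(378,148),(366,462),(172,465)]),('mould',28,[(58,60),(475,58),(460,537),(78,538)]),('rib',66,[(240,263),(299,263),(299,425),(245,425)])]:
    P=np.array([wray(s,Q(*a),z) for a in q]); print(nm);print(P,P.mean(0),[np.linalg.norm(P[i]-P[i-1]) for i in range(4)])
    d1=(P[3]-P[0]);d2=(P[2]-P[1]);print('yaw',np.arctan2(d1[1],d1[0]),np.arctan2(d2[1],d2[0]))
E
```

```text
foot
[[461.8 -42.3  30. ]
 [460.6   4.9  30. ]
 [533.3   6.7  30. ]
 [535.8 -38.5  30. ]] [497.9 -17.3  30. ] [np.float64(74.05688687358395), np.float64(47.23498726676374), np.float64(72.6493972930772), np.float64(45.25511285991826)]
yaw 0.051281414329248806 0.024228136361744448
mould
[[444.7 -65.6  28. ]
 [440.6  25.   28. ]
 [551.8  30.4  28. ]
 [555.7 -60.5  28. ]] [498.2 -17.7  28. ] [np.float64(111.14981860199289), np.float64(90.6777192929179), np.float64(111.26024187641181), np.float64(90.93356086177089)]
yaw 0.046324278565576936 0.04862110907387949
rib
[[480.4 -24.3  66. ]
 [480.  -12.5  66. ]
 [513.9 -10.8  66. ]
 [514.4 -22.   66. ]] [497.2 -17.4  66. ] [np.float64(34.04713857806498), np.float64(11.85582491319353), np.float64(34.03253730653397), np.float64(11.191381158153181)]
yaw 0.0676233576570298 0.04810800887786093
```

```bash
python3 -m handwheel '{"translation":[[-4,2.5,0],[0,0,40],[0,0,40],[0,0,40],[0,0,34],[0,0,20],[0,0,18],[0,0,0]],"turn":[-0.007,0,0,0,0,0,0,0]}' 85
python3 - <<'E'
from h import *
s,im=snap('wrist','w3'); snap('side','s3'); print(s['eef_pos'],s['orientation'],s['force'])
E
```

```text
clock: 3.25
eef_pos: [496.2, -12.7, 36.1]
orientation: [3.14, -0.006, -3.087]
force: [-0.3, 0.3, -0.1]
grip_width: 0.994
[496.15799517 -12.6601594   36.10130692] [ 3.1396323  -0.00637659 -3.08723584] [-0.29385285  0.31408822 -0.11388659]
```

View pics/w3.png

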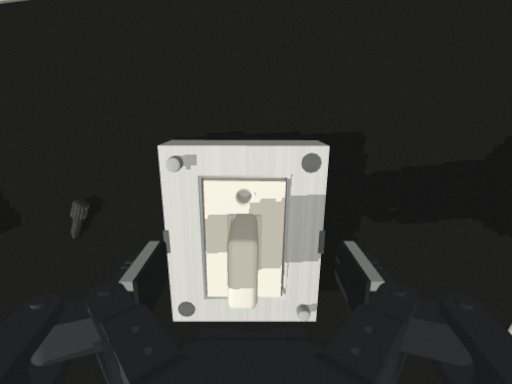

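View pics/s3.png

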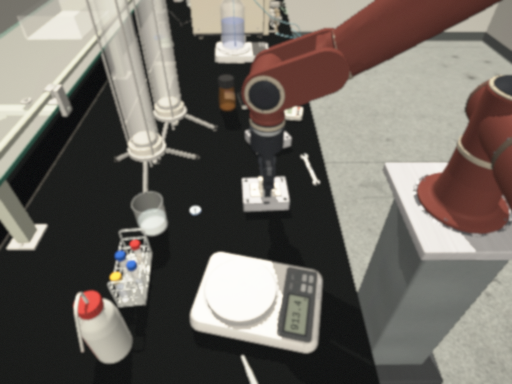

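The fingers straddle the rib. Its centre shows at u≈243 and the finger midline at u≈253, so the tool sits about 5 mm too far toward +y, which matches the measured pose. I'll let it settle and then correct.

```bash
python3 -m handwheel '{"translation":[[0,0,0],[0,0,0]],"turn":[0,0]}'; python3 -c "
from h import *
print(sense())"
```

```text
clock: 3.55
eef_pos: [499.8, -14.9, 40.9]
orientation: [-3.141, 0.003, -3.09]
force: [-0.4, -0.3, 0.4]
grip_width: 0.997
{'clock': 3.55, 'joint_positions': array([-1.78880537e-01, -4.51909517e-02,  2.05058891e+00,  7.86911972e-05,
        1.13336138e+00, -1.80159976e+00]), 'dq': array([-9.39114702e-03, -1.68939070e-03,  4.86591780e-03,  5.12847633e-05,
       -4.92569653e-04,  5.96116294e-04]), 'effort': array([ 1.40933571e-01, -2.95069295e+01, -3.15656877e+01,  5.70352408e-03,
        9.15656565e-04,  1.05155897e-03]), 'eef_pos': array([499.75335043, -14.93860096,  40.86442538]), 'orientation': array([-3.14101399e+00,  2.77450868e-03, -3.08970219e+00]), 'force': array([-0.40455334, -0.33405411,  0.38007307]), 'wrist_torque': array([ 0.01254274, -0.00375472, -0.02183379]), 'grip_width': 0.9965793454095689}
```

```bash
python3 -m handwheel '{"translation":[[0,0,0],[0,0,0],[0,0,0],[0,0,0]],"turn":[0,0,0,0]}'
```

```text
clock: 3.95
eef_pos: [498.5, -15.3, 39.4]
orientation: [-3.142, 0.0, -3.091]
force: [-0.2, 0.3, 0.9]
grip_width: 0.994
```

```bash
python3 -m handwheel '{"translation":[[0.5,-2.5,2],[0,0,0],[0,0,0],[0,0,0]],"turn":[0,0,0,0]}'; python3 - <<'E'
from h import *
s,im=snap('wrist','w4'); print(s['eef_pos'],s['orientation'],s['force'])
cv2.imwrite('pics/c5.png',cv2.resize(cv2.cvtColor(im,4)[120:340,90:420],None,fx=2.4,fy=2.4))
E
```

```text
clock: 4.35
eef_pos: [498.1, -17.7, 37.2]
orientation: [3.142, -0.0, -3.091]
force: [0.9, -0.5, 0.6]
grip_width: 0.997
[498.0801004  -17.70641862  37.23434278] [ 3.14155251e+00 -1.27771911e-04 -3.09051549e+00] [ 0.85498682 -0.48418468  0.56969155]
```

View pics/c5.png

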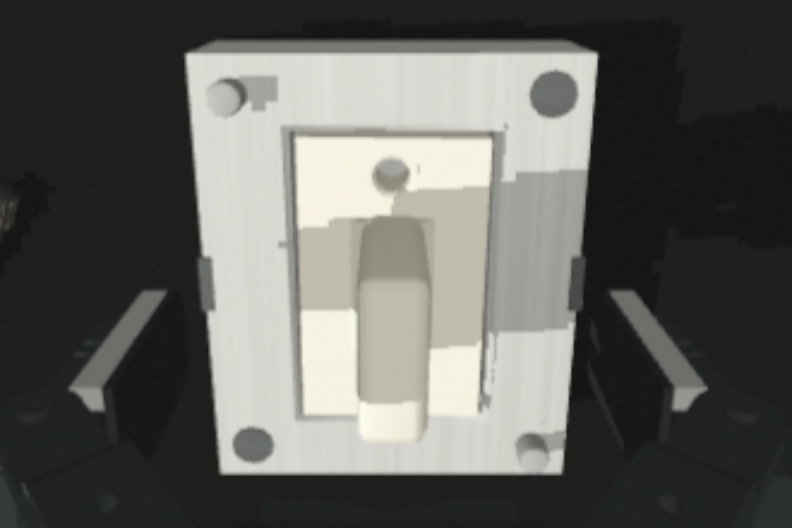

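The rib is centred between the fingers (393 against a midline of 388 in the crop) and square to them. Closing now.

```bash
python3 -m handwheel '{"translation":[[0,0,0],[0,0,0],[0,0,0],[0,0,0],[0,0,0],[0,0,0],[0,0,0],[0,0,0]],"turn":[0,0,0,0,0,0,0,0]}' 4; python3 -m handwheel '{"translation":[[0,0,0],[0,0,0],[0,0,0]],"turn":[0,0,0]}'
```

```text
clock: 5.2
eef_pos: [498.3, -17.7, 37.4]
orientation: [-3.141, 0.0, -3.09]
force: [0.5, -0.2, 1.0]
grip_width: 0.153
clock: 5.5
eef_pos: [498.3, -17.7, 37.4]
orientation: [-3.142, 0.0, -3.09]
force: [0.5, -0.0, 0.8]
grip_width: 0.147
```

```bash
python3 -m handwheel '{"translation":[[0,0,-5],[0,0,-5],[0,0,-5],[0,0,-8],[0,0,-12],[0,0,-15],[0,0,0],[0,0,0]],"turn":[0,0,0,0,0,0,0,0]}'; python3 - <<'E'
from h import *
s,im=snap('wrist','w5'); snap('side','s5')
print(s['eef_pos'],s['orientation'],s['force'],s['grip_width'])
b=cv2.imread('pics/side0.png'); a=cv2.imread('pics/s5.png')[110:230,200:330]
cv2.imwrite('pics/c6.png',np.hstack([cv2.resize(a,(400,370)),cv2.resize(cv2.imread('pics/w5.png')[100:384,100:410],(400,370))]))
E
```

```text
clock: 6.3
eef_pos: [498.7, -17.8, 88.3]
orientation: [-3.141, 0.002, -3.09]
force: [-0.3, 0.7, -1.3]
grip_width: 0.155
[498.74155154 -17.79040544  88.34465166] [-3.14113706e+00  1.89338883e-03 -3.09037924e+00] [-0.30019353  0.74069585 -1.34073675] 0.1550418766651065
```

View pics/c6.png

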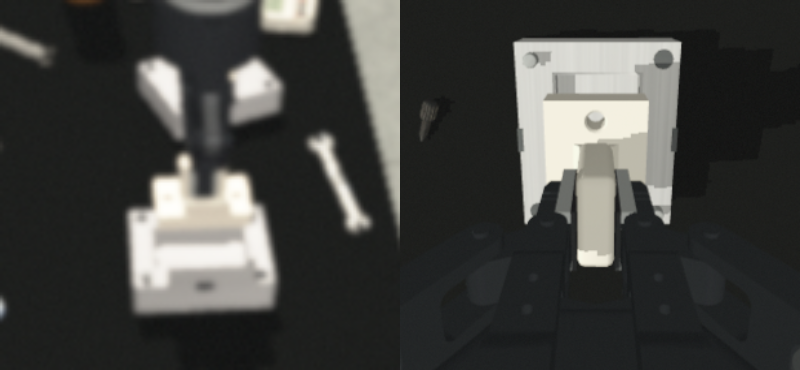

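The bracket is out of the mould and held level. Next I'll raise it and carry it over the pan.

```bash
python3 -m handwheel '{"translation":[[0,0,-30],[0,0,-20],[-9,38,0],[-9,38,0],[-9,38,0],[-9,38,0],[-9,38,0],[-9,38,0]],"turn":[0,0,0,0,0,0,0,0]}'
python3 -m handwheel '{"translation":[[-9,38,0],[-4,17,0],[0,0,0],[0,0,0],[0,0,0],[0,0,0]],"turn":[0,0,0,0,0,0]}'
python3 - <<'E'
from h import *
s,im=snap('wrist','w6'); snap('side','s6');snap('scene','sc6')
print(s['eef_pos'],s['orientation'],s['force'],s['grip_width'])
a=cv2.imread('pics/s6.png')[180:370,160:350];c=cv2.imread('pics/sc6.png')[100:230,90:240]
cv2.imwrite('pics/c7.png',np.hstack([cv2.resize(a,(400,400)),cv2.resize(c,(400,400))]))
E
```

```text
clock: 7.2
eef_pos: [539.9, 214.3, 136.2]
orientation: [-3.141, -0.002, -3.09]
force: [0.3, -0.8, -1.5]
grip_width: 0.154
clock: 7.8
eef_pos: [550.5, 267.1, 137.2]
orientation: [-3.141, -0.0, -3.092]
force: [0.8, -0.5, -1.3]
grip_width: 0.152
[550.50804769 267.07075811 137.19192787] [-3.14122653e+00 -3.32549961e-04 -3.09201583e+00] [ 0.8284123  -0.50820371 -1.33403714] 0.15207592009681697
```

View pics/c7.png

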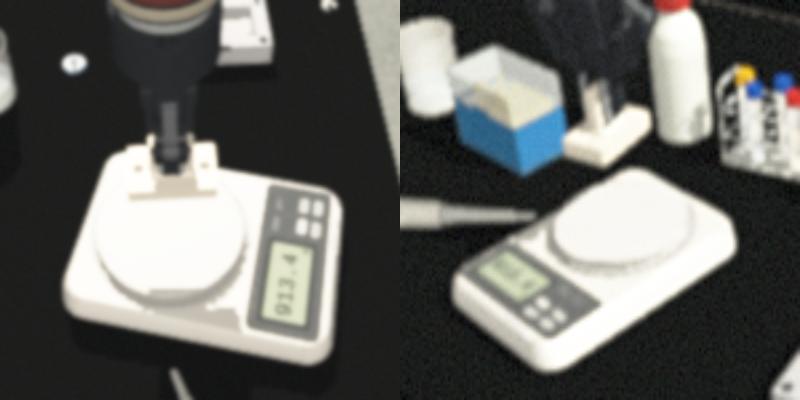

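View pics/w6.png

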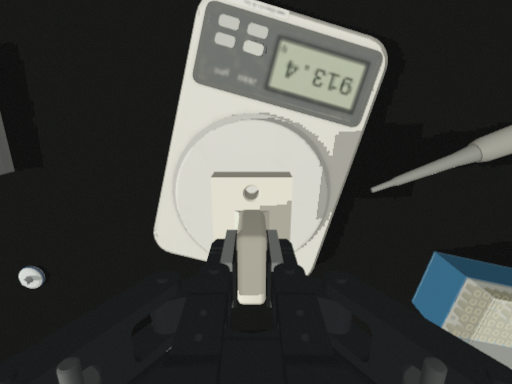

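The bracket is level above the pan. Here the pan rim runs from u=176 to 328 with its top at v≈114. I'll lower to just above contact.

```bash
python3 - <<'E'
from h import *
s={'eef_pos':np.array([550.5,267.1,137.2]),'orientation':np.array([-3.1412,0,-3.092])}
for q in [(176,190),(328,190),(252,114)]: print(wray(s,q,42).round(1))
E
python3 -m handwheel '{"translation":[[0,1,20],[0,0,20],[0,0,15],[0,0,9],[0,0,3],[0,0,0],[0,0,0],[0,0,0]],"turn":[0,0,0,0,0,0,0,0]}'
```

```text
[550.  201.3  42. ]
[543.6 332.1  42. ]
[483.7 263.5  42. ]
clock: 8.75
eef_pos: [551.2, 269.7, 71.4]
orientation: [3.141, 0.002, -3.09]
force: [0.1, -0.3, -0.5]
grip_width: 0.154
```

```bash
python3 -m handwheel '{"translation":[[1,-2,0],[0,0,2],[0,0,1.5],[0,0,1],[0,0,0],[0,0,0],[0,0,0]],"turn":[0,0,0,0,0,0,0]}';python3 -m handwheel '{"translation":[[0,0,1],[0,0,0],[0,0,0]],"turn":[0,0,0]}'; python3 -m handwheel '{"translation":[[0,0,0.7],[0,0,0],[0,0,0]],"turn":[0,0,0]}'
```

```text
clock: 9.45
eef_pos: [549.6, 267.4, 65.8]
orientation: [3.142, 0.0, -3.09]
force: [-0.3, 0.3, -0.7]
grip_width: 0.153
clock: 9.75
eef_pos: [549.6, 267.3, 64.7]
orientation: [-3.142, -0.0, -3.09]
force: [-0.7, -0.1, -1.1]
grip_width: 0.157
clock: 10.05
eef_pos: [549.6, 267.3, 64.1]
orientation: [-3.142, -0.0, -3.09]
force: [-0.6, 0.4, -1.2]
grip_width: 0.153
```

Not yet touching (force z about −1.2, just the weight). I'll go down in 0.5 mm steps.

```bash
python3 -m handwheel '{"translation":[[0,0,0.5],[0,0,0],[0,0,0]],"turn":[0,0,0]}';python3 -m handwheel '{"translation":[[0,0,0.4],[0,0,0],[0,0,0]],"turn":[0,0,0]}'
```

```text
clock: 10.35
eef_pos: [549.6, 267.3, 63.6]
orientation: [3.142, -0.0, -3.09]
force: [-0.6, -0.6, -0.6]
grip_width: 0.154
clock: 10.65
eef_pos: [549.6, 267.3, 63.2]
orientation: [-3.142, 0.0, -3.09]
force: [-0.4, -0.8, -0.7]
grip_width: 0.153
```

```bash
python3 -m handwheel '{"translation":[[0,0,0.5],[0,0,0],[0,0,0]],"turn":[0,0,0]}';python3 -m handwheel '{"translation":[[0,0,0.5],[0,0,0],[0,0,0]],"turn":[0,0,0]}'; python3 - <<'E'
from h import *
s,im=snap('side','s7');snap('scene','sc7')
print(s['force'])
a=cv2.imread('pics/s7.png')[220:340,180:310];c=cv2.imread('pics/sc7.png')[130:210,120:220]
cv2.imwrite('pics/c8.png',np.hstack([cv2.resize(a,(400,400)),cv2.resize(c,(400,400))]))
E
```

```text
clock: 10.95
eef_pos: [549.7, 267.4, 63.1]
orientation: [3.142, 0.0, -3.09]
force: [-2.9, -0.3, 1.6]
grip_width: 0.152
clock: 11.25
eef_pos: [549.7, 267.4, 63.1]
orientation: [-3.142, -0.0, -3.09]
force: [-4.5, -1.4, 6.0]
grip_width: 0.153
[-4.45332305 -1.40695698  6.03115177]
```

View pics/c8.png

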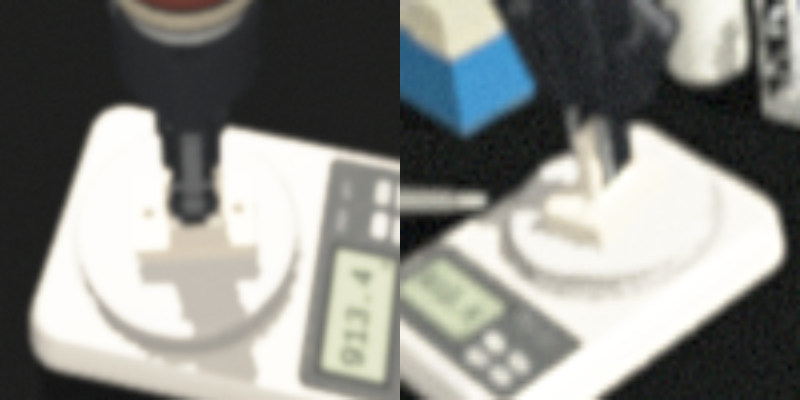

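It is in contact at TCP z 63.1, as predicted. I'll ease off 0.6 mm, open the gripper and retreat.

```bash
python3 -m handwheel '{"translation":[[0,0,-0.6],[0,0,0],[0,0,0]],"turn":[0,0,0]}'; python3 -m handwheel '{"translation":[[0,0,0],[0,0,0],[0,0,0],[0,0,0],[0,0,0],[0,0,0]],"turn":[0,0,0,0,0,0]}' 60;  python3 -m handwheel '{"translation":[[0,0,-10],[0,0,-20],[0,0,-30],[0,0,-35],[0,0,-40],[0,0,-20],[0,0,0],[0,0,0]],"turn":[0,0,0,0,0,0,0,0]}'; python3 - <<'E'
from h import *
s,im=snap('wrist','w8'); snap('side','s8');snap('scene','sc8')
print(s['eef_pos'],s['orientation'],s['force'])
a=cv2.imread('pics/s8.png')[220:340,180:310];c=cv2.imread('pics/sc8.png')[130:210,120:220]
cv2.imwrite('pics/c9.png',np.hstack([cv2.resize(a,(400,400)),cv2.resize(c,(400,400))]))
E
```

```text
clock: 11.65
eef_pos: [549.8, 267.4, 63.1]
orientation: [3.141, 0.0, -3.09]
force: [-2.3, -0.6, 4.6]
grip_width: 0.152
clock: 12.25
eef_pos: [549.6, 267.3, 62.7]
orientation: [-3.142, 0.0, -3.09]
force: [0.5, -0.3, 0.4]
grip_width: 0.702
clock: 13.05
eef_pos: [549.7, 267.4, 218.3]
orientation: [3.141, 0.001, -3.09]
force: [0.4, -0.5, -0.4]
grip_width: 0.701
[549.67955162 267.3567313  218.34202122] [ 3.14132495e+00  1.01334810e-03 -3.09038881e+00] [ 0.38667567 -0.54427451 -0.36680416]
```

View pics/c9.png

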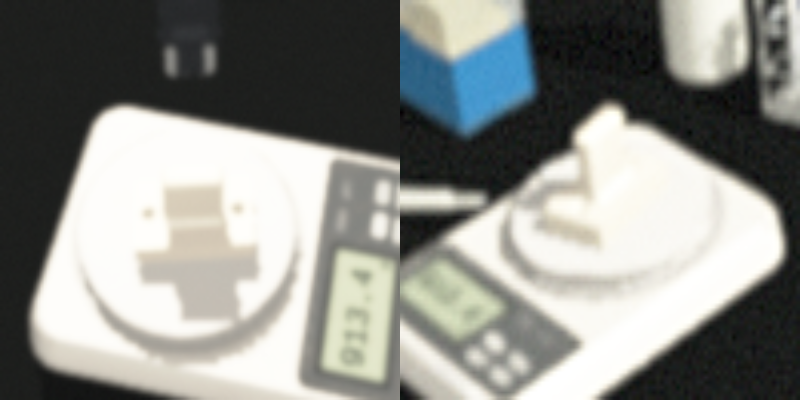

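View pics/w8.png

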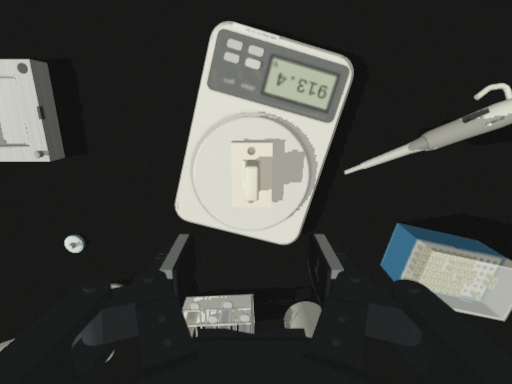

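View pics/sc8.png

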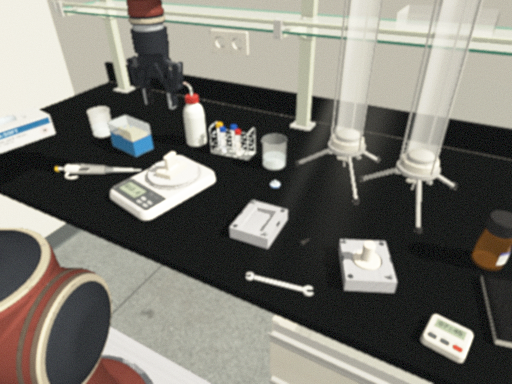

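The bracket stands foot down in the middle of the pan: foot centre at (252,174) and pan centre at about (252,171) in the wrist view. The flange is still in its mould and the gripper is clear.

```bash
python3 -c "
from h import *
print(sense()['clock']);print(finish_job())"
```

```text
13.2
the job is handed in; nothing more can be done
None
```

I lifted the bracket straight out of its mould by the rib and set it foot down in the middle of the empty balance's pan. I then let go, backed off about 155 mm above the pan and handed the job in at 13.2 s.

- **Final pictures:** the bracket stands upright and level, within a few mm of the pan's centre. The round casting is still in its mould, nothing else looks disturbed, and the gripper is clear.
- **Set-down:** it touched the pan at TCP height 63.1 mm, where I expected about 63. I saw at most about 6 N of upward force there before easing off and opening the gripper.
- **Agreement of measurements:** the pan centre agreed to within about 3 mm between the side and wrist views, and the bracket to within 1 to 2 mm. My first rough scene-camera estimates assumed wrong heights or pixels and were off by up to about 15 mm, so I did not use them.
- **Correction made:** on the first descent the tool stopped about 5 mm off in y. I saw it in the wrist view and corrected it before gripping.
- **Balance display:** it showed 913.4 before and after, so it gave no confirmation of the placing.

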